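Cover the sauce bowl at the sliding station

ROBOT

A 6-joint arm with a two-finger parallel gripper is mounted at the origin on a cart in front of the work surface, level with it; the furniture and walls round the work are solid. World frame = base frame: x ahead of the robot, y to its left, z up, the work surface at z = 0. Lengths are in m, angles in degrees, forces in N, time in s.
With the tool pointing down it reaches from about 0.275 to 0.725 m from the base axis. Payload 15.9 kg.
Tool frame: the origin (TCP) lies at the very end of the fingers, on their centre line; the grasp point (between the pads) lies 19 mm behind it; z points along the fingers, y is the line along which they close (so a half turn about z gives the same grasp; the last joint's range is limited). The gripper opens to 85 mm and grips with 20 to 120 N. Pads are 22 mm wide; open, the fingers measure 114 mm over their backs; the gripper's body (76 mm by 85 mm) begins 54 mm behind the grasp point. The pads swing forward as they close: fully open they stand 13 mm farther back than shut.
Start: joints at [64.343, 12.198, -1.971, 75.831, 0, 90], TCP at [0.216, 0.451, 0.231] pointing down, gripper open.
Joint ranges: [-170.91, 170.91], [-42.67, 98.43], [-65.05, 77.54], [-120.47, 116.71], [-90, 82.35], [-180, 180]. Speed limits (degrees/s): [108.29, 108.29, 136.94, 147.25, 180, 180].

INTERFACE

Orientations are given as [roll, pitch, yaw] about the fixed x, y, z axes, in that order (R = Rz(yaw) Ry(pitch) Rx(roll)).
In Python, from rig import arm gives the robot as it stands.
- The arm moves only by the tool drive_effector, called after ">>>" in YAML: its name, and indented under it one key for each argument. Schema: {"type":"object","properties":{"moves":{"type":"array","items":{"type":"number"},"minItems":6,"maxItems":72},"jaw":{"type":"number"},"clamp_n":{"type":"number"},"only":{"type":"string"},"quiet":{"type":"boolean"},"lines":{"type":"string"}},"required":["moves"],"additionalProperties":false}. moves is one flat list of numbers that holds 1 to 12 rows one after another, with no inner brackets; each row has 6 numbers: dx, dy, dz in m, then a rotation vector rx, ry, rz in degrees; each row is the pose to reach, as a shift and turn from the pose commanded when the call began, along the tool's axes at that moment; what a row does not reach only later rows make up. A row lasts 1/10 s, in which the tool goes at most 0.05 m and 8.59 degrees, less where a joint would pass 70% of its speed; a pose out of reach is approached as far as the arm can. jaw is the opening from 0.0 (shut) to 1.0 (fully open), set as the call begins (left out keeps the last). The fingers move at their own pace and stop on an object; clamp_n is the grip in N (left out, the last holds). Time passes only in rows, so rows that do not move let the fingers close. The tool returns the time, the measured TCP pose, the force, the opening and the grip force at its end. only (a regular expression) keeps the lines of the reply that match it, lines (a string "A,B") keeps lines A to B, and quiet returns only ok. Input that does not fit is refused with a message, and nothing moves.
- arm.observe(): the state, without advancing time (a new reading comes with each control period).
- arm.read_camera(name): name is "side" or "top"; returns the picture (420x560x3 uint8, red, green, blue); there is no depth.
- arm.camera_info(name): a dict with "vfov" (degrees; the focal length in pixels is half the picture's height over the tangent of half this angle, whatever the lens; pixels are square), "cx", "cy" (the principal point, pixels), "view" (4x4, takes a point from world to camera coordinates). Camera axes: x right, y down, z forward; pixel columns grow to the right and rows downward; lengths in m; the calibration is good to about 2 mm. A picture is of the moment at which its call begins. camera_info takes no time and is no camera call.
- arm.finish_job(): hands the job in; it is judged then, once.
The state is a dict: "time_s": time; "joint_pos": joint angles; "joint_vel": joint speeds; "joint_efforts": joint torques, N m; "eef_pos": TCP position; "tool_rot": TCP orientation; "force": force on the tool from outside, world axes, zero at the start; "torque": the same for the moment, N m; "grip_width": opening from 0.0 (shut) to 1.0 (fully open); "grasp_force": force on a finger pad.
Only numpy, scipy, OpenCV 4.12 (cv2) and the standard library are available. Lean on these libraries where they do the work, as an engineer would, in place of code of your own. Each camera call takes 0.05 s, during which the arm holds its last target. There are 200 camera calls.

TASK

The bowl of sauce has to go under the domed cover. Gently swing the cover's hinged arm well up out of the way, to about 60 degrees or more, then push the bowl's carrier along its rails until it is fully home against the end stop under the cover, and finally bring the cover just as gently all the way down over the bowl. Do not let the cover strike the bowl, do not tip the bowl, and leave the jar, the flour shaker and the tomato where they are.

Things in the scene. Friction and masses are not known exactly. Their poses are not given: they have to be found in the camera images.
- station: Fixed white base plate, 130 x 340 mm, 12 mm thick, two steel rails along its own y; at +x two aluminium cheeks (102 mm high) carry the hinge. Origin on the table under the middle of the rails; x points from the rails to the hinge. Loading stop at y = -80 mm, stop under the cover at y = +80 mm. Its place varies and it is turned 34 to 58 degrees clockwise seen from above.
- cover_spot (a point): Point of the fixed base below the middle of the lowered dome, at the height of the carrier's top (39 mm above the table); the carrier's middle is here when it is home at that end stop. Axes as station. A fixed stack of plates, 330 mm wide and about 170 mm high, stands to the left between the robot and the station; with the cover down the bar is at least 80 mm from it.
- carrier (a joint): Travel of the carrier along the station's +y, m: 0 = against the loading end stop (start), 0.160 = fully home against the end stop under the cover. Both stops are hard; it does not spring back. Rail friction about 1.5 N.
- carrier_knob (a point): Middle of the grip of the black upright knob on a metal tongue at the carrier's -y end: 26 mm diameter, its black grip runs from 47 to 87 mm above the table, this point at 68 mm; the tongue's top is at 39 mm and it is 34 mm wide. 125 mm from the carrier's middle.
- carrier_top (a point): Middle of the top of the wooden carrier, 124 x 124 mm, 39 mm above the table; a low square lip (4 mm high, 76 mm inside) keeps the bowl's foot in place. Axes as station.
- cover_bar (a point): Middle of the red round cross-bar at the arm's end, by which it is lifted: 16 mm thick, 84 mm long, parallel to the hinge axis, 72 mm free between its side legs, 50 mm free behind it. With the arm at 0 it lies 205 mm in -x of the hinge and 40 mm above it (130 mm above the table); it moves in an arc about the hinge, rising first.
- sauce_bowl: Steel bowl with red sauce, 113 mm rim diameter, 46 mm high, loose on the carrier. Origin under the middle of its foot, z up.
- jar: Glass jar with a red cap, 84 mm diameter, 109 mm high, standing on the table. Origin under its middle. Must stay where it is.
- shaker: Aluminium flour shaker with a domed top, 74 mm diameter, 116 mm high, standing on the table. Origin under its middle. Must stay where it is.
- tomato: Red tomato, 68 mm diameter, 71 mm high, lying on the table. Origin under its middle. Must stay where it is.
- cover_arm: The cover's hinged arm with its dome. Origin on the horizontal hinge axis (station's y), 90 mm above the table, 115 mm in +x of cover_spot. Arm angle = tilt of its z axis from vertical = turn about y: 0 = fully down, level, on its stop; 1.6 rad = fully up, just past upright; starts 0 to 0.3. The hinge is stiff and stays where left at any angle; at the bar about 3 N lifts, 1 N lowers it.
- dome_rim (a point): Middle of the open rim of the steel dome fixed under the arm. Dome 156 mm outside diameter at its open rim, 58 mm high, wall 4 mm. With the arm at 0 the rim is 55 mm above the table, lower than the bowl's rim, so the bowl can only go under it when the arm is raised. About 14 mm of room round a centred bowl.

How it is judged:
By the outcome, as a careful person would: the job done as asked, in the order asked, and still so for the second after the job is handed in, with the robot touching nothing.
It also fails if it takes over 61 s, if anything falls off the work surface, if the arm or the gripper's body presses on something with over 40 N, if the wrist force passes 120 N, or if a joint passes its speed limit or range.

## Working session

There is one attempt and no reset: what is moved stays moved. The work goes in short steps, Python scripts to look and compute and a tool call to move; the robot and the scene stay as the last step left them, time stands still between calls to the robot, and variables do not carry over. Pictures are saved under pics/ and viewed, at most 13 in all, crops included, and the job is handed in when it is done.

```bash
ls; mkdir -p pics
```

Run:
```python
from rig import arm
import cv2,numpy as np
for n in("side","top"):
    im=arm.read_camera(n);cv2.imwrite(f"pics/{n}0.png",im[:,:,::-1]);print(n,arm.camera_info(n))
s=arm.observe();print(s["eef_pos"],s["tool_rot"],s["time_s"])
```

```text
pics
rig.py
side {'vfov': 52.41387878113042, 'cx': 274.7534455827379, 'cy': 211.9841789009763, 'view': array([[ 0.94211965, -0.33515973, -0.00886164, -0.56807126],
       [-0.12600886, -0.32946499, -0.93572143,  0.16399773],
       [ 0.31069654,  0.88267819, -0.35262853,  0.7469466 ],
       [ 0.        ,  0.        ,  0.        ,  1.        ]])}
top {'vfov': 55.89701226270221, 'cx': 288.17945762358846, 'cy': 205.85934448368076, 'view': array([[-0.01935783, -0.99947353, -0.02603739, -0.00470786],
       [-0.99295031,  0.0222644 , -0.11642152,  0.6187452 ],
       [ 0.11693993,  0.02360017, -0.99285854,  0.96994151],
       [ 0.        ,  0.        ,  0.        ,  1.        ]])}
[0.2163751  0.45044223 0.2308913 ] [-1.79946607e+02  9.64017923e-04  1.54340901e+02] 0.1
```

View pics/side0.png

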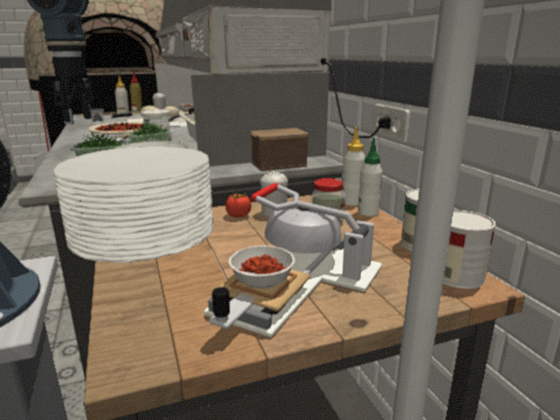

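View pics/top0.png

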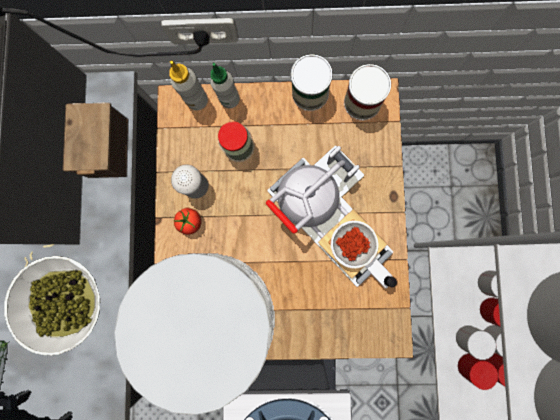

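The top view shows the knob at about (390,282), the bowl at (353,244), the red bar at (284,216) and the hinge near (345,165). In the side view the knob is at (221,301) and the bar runs from (253,198) to (279,186). Next I measure these with masks.

Create h.py:
```python
import cv2,numpy as np
from rig import arm
def cam(n):
    i=arm.camera_info(n);f=210/np.tan(np.radians(i["vfov"]/2));V=i["view"]
    return f,i["cx"],i["cy"],V[:3,:3],V[:3,3]
def ray(n,p):
    f,cx,cy,R,t=cam(n);d=R.T@np.array([(p[0]-cx)/f,(p[1]-cy)/f,1]);return -R.T@t,d/np.linalg.norm(d)
def plane(n,p,z):
    o,d=ray(n,p);return o+d*(z-o[2])/d[2]
def tri(p,q):  # top, side
    a,d=ray("top",p);b,e=ray("side",q)
    s=np.linalg.lstsq(np.c_[d,-e],b-a,rcond=None)[0];P=a+d*s[0];Q=b+e*s[1];return (P+Q)/2,np.linalg.norm(P-Q)
def proj(n,P):
    f,cx,cy,R,t=cam(n);c=R@P+t;return c[:2]/c[2]*f+[cx,cy]
def blobs(n,lo,hi,box,im=None):
    im=arm.read_camera(n) if im is None else im
    h=cv2.cvtColor(im,cv2.COLOR_RGB2HSV);m=cv2.inRange(h,lo,hi)
    if lo[0]==0 and hi[0]<=12: m|=cv2.inRange(h,(170,lo[1],lo[2]),(180,hi[1],hi[2]))
    k=np.zeros_like(m);x0,y0,x1,y1=box;k[y0:y1,x0:x1]=m[y0:y1,x0:x1]
    c=cv2.findContours(k,cv2.RETR_EXTERNAL,cv2.CHAIN_APPROX_NONE)[0]
    return sorted(c,key=cv2.contourArea,reverse=True)
```

Run:
```python
from h import *
np.set_printoptions(precision=4,suppress=True)
T=cv2.imread("pics/top0.png")[:,:,::-1].copy();S=cv2.imread("pics/side0.png")[:,:,::-1].copy()
R=((0,140,80),(8,255,255));B=((0,0,0),(180,255,50))
def ends(c):
    (x,y),(w,h),a=cv2.minAreaRect(c);p=cv2.boxPoints(((x,y),(w,h),a));
    o=p[np.argsort(p[:,0])];return np.array([x,y]),o[:2].mean(0),o[2:].mean(0),(w,h)
bt=blobs("top",*R,(255,190,305,240),T)[0];bs=blobs("side",*R,(245,175,285,205),S)[0]
et,es=ends(bt),ends(bs);print("bar px",et,es)
for i in range(3):print("bar",*tri(et[i],es[i]))
kt=blobs("top",*B,(375,270,405,300),T);ks=blobs("side",*B,(205,280,240,325),S)
print([cv2.boundingRect(c) for c in kt[:2]],[cv2.boundingRect(c) for c in ks[:2]])
x,y,w,h=cv2.boundingRect(kt[0]);X,Y,W,H=cv2.boundingRect(ks[0])
print("knob",*tri((x+w/2,y+h/2),(X+W/2,Y+H/2)),plane("top",(x+w/2,y+h/2),.075))
st=blobs("top",*R,(325,220,385,270),T)[0];c,_=cv2.minEnclosingCircle(st);print("sauce",c,plane("top",c,.075))
cv2.imwrite("pics/crop0.png",cv2.resize(T[130:310,240:420,::-1],(594,594),interpolation=cv2.INTER_CUBIC))
```

```text
bar px (array([281.2238, 216.2486]), array([266.779 , 200.1989], dtype=float32), array([295.6685, 232.2984], dtype=float32), (43.185386657714844, 7.284282207489014)) (array([260.8851, 193.7537]), array([243.9143, 201.6734], dtype=float32), array([277.8559, 185.834 ], dtype=float32), (9.3638916015625, 37.455570220947266))
bar [ 0.5783 -0.0025  0.1388] 0.009690162688599815
bar [0.5868 0.0387 0.1127] 0.0757685155542443
bar [ 0.5684 -0.0443  0.1669] 0.050573517369975195
[(384, 277, 13, 10)] [(212, 288, 20, 29)]
knob [ 0.4274 -0.2599  0.0671] 0.0028367452425480996 [ 0.4266 -0.2579  0.075 ]
sauce (352.80120849609375, 243.45181274414062) [ 0.5194 -0.1723  0.075 ]
```

View pics/crop0.png

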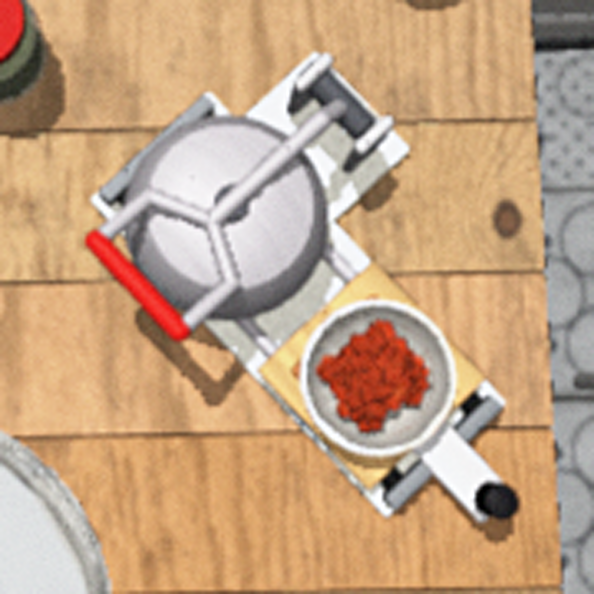

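The crop shows an unobstructed bar and a yellow carrier with the knob at its lower right end. I'll fix the bar-end pairing and solve the station pose.

Add to h.py:
```python
from scipy.spatial.transform import Rotation as Ro
np.set_printoptions(precision=4,suppress=True)
def go(P,yaw):  # tool-frame shift and z-turn from the measured pose to TCP P, tool-down yaw
    s=arm.observe();R=Ro.from_euler("xyz",s["tool_rot"],degrees=True)
    G=Ro.from_euler("xyz",[180,0,yaw],degrees=True)
    print("shift",R.inv().apply(np.array(P)-s["eef_pos"]),"rot",np.degrees((R.inv()*G).as_rotvec()))
```

Run:
```python
from h import *
T=cv2.imread("pics/top0.png")[:,:,::-1].copy();S=cv2.imread("pics/side0.png")[:,:,::-1].copy()
R=((0,140,80),(8,255,255))
def ends(c):
    (x,y),(w,h),a=cv2.minAreaRect(c);p=cv2.boxPoints(((x,y),(w,h),a));
    i=np.argsort(p[:,0]);o=p[i];return np.array([x,y]),o[:2].mean(0),o[2:].mean(0)
et=ends(blobs("top",*R,(255,190,305,240),T)[0]);es=ends(blobs("side",*R,(251,175,285,205),S)[0])
print(et,es)
a,ea=tri(et[1],es[2]);b,eb=tri(et[2],es[1]);print("ends",a,ea,b,eb,np.linalg.norm(a-b),"mid",(a+b)/2,tri(et[0],es[0]))
u=(a-b)[:2];print("bar dir",np.degrees(np.arctan2(u[1],u[0]))-90)
# bowl rim: fit ellipse to bright rim? use the sauce + knob
k=np.array([.4270,-.2589]);c=np.array([.5194,-.1723]);u=(c-k);print(np.linalg.norm(u),np.degrees(np.arctan2(u[1],u[0]))-90)
for yaw in (-45,-46,-47,-48):
    y=np.radians(yaw);ux=np.array([np.cos(y),np.sin(y)]);uy=np.array([-ux[1],ux[0]])
    spot=k+.285*uy;h=spot+.115*ux;m=((a+b)/2);d=m[:2]-h;print(yaw,"spot",spot,"hinge",h,"bar x,y rel",d@ux,d@uy,"ang",np.degrees(np.arctan2(m[2]-.09,-d@ux)-np.arctan2(.04,.205)),np.hypot(m[2]-.09,d@ux))
    for n,P in (("hinge top",[*h,.102]),):print(proj("top",np.array(P)),proj("side",np.array(P)))
s=arm.observe();print(s["eef_pos"])
go([*m[:2],.24],154.34-111.8)
```

```text
(array([281.2238, 216.2486]), array([266.779 , 200.1989], dtype=float32), array([295.6685, 232.2984], dtype=float32)) (array([264.1443, 191.3248]), array([250.6907, 197.3042], dtype=float32), array([277.598 , 185.3454], dtype=float32))
ends [0.6204 0.0282 0.1427] 0.0007934930117830129 [ 0.5438 -0.0354  0.1453] 0.0036213358924085943 0.0996305977105193 mid [ 0.5821 -0.0036  0.144 ] (array([ 0.5813, -0.0036,  0.1436]), np.float64(0.002548216269065013))
bar dir -50.301362484444255
0.12663854073701258 -46.855861980420585
-45 spot [ 0.6285 -0.0574] hinge [ 0.7098 -0.1387] bar x,y rel -0.185860830534458 0.005182339319354384 ang 5.166189554679988 0.1935528206655953
[337.2231 163.6843] [351.8802 225.0623]
-46 spot [ 0.632  -0.0609] hinge [ 0.7119 -0.1436] bar x,y rel -0.19091441821346863 0.0039014511285754847 ang 4.758867820771288 0.19841058727405847
[339.2666 162.7923] [354.1432 225.8506]
-47 spot [ 0.6354 -0.0645] hinge [ 0.7139 -0.1486] bar x,y rel -0.19594488162529186 0.002532560757131654 ang 4.372765539916146 0.2032556092603577
[341.3254 161.9357] [356.3958 226.6592]
-48 spot [ 0.6388 -0.0682] hinge [ 0.7157 -0.1537] bar x,y rel -0.20095068844204136 0.0010760851822906993 ang 4.006420003886518 0.20808561998845557
[343.3991 161.1146] [358.6379 227.4884]
[0.2164 0.4504 0.2309]
shift [-0.5263 -0.2509 -0.0089] rot [ -0.0343   0.0527 111.8009]
```

>>> drive_effector:
  moves: [-0.04, -0.02, -0.01, 0, 0, 8, -0.09, -0.04, -0.01, 0, 0, 16, -0.13, -0.06, -0.01, 0, 0, 24, -0.17, -0.08, -0.01, 0, 0, 32, -0.21, -0.10, -0.01, 0, 0, 40, -0.25, -0.12, -0.01, 0, 0, 48, -0.29, -0.14, -0.01, 0, 0, 56, -0.33, -0.16, -0.01, 0, 0, 64, -0.37, -0.178, -0.01, 0, 0, 72, -0.41, -0.196, -0.01, 0, 0, 80, -0.45, -0.214, -0.01, 0, 0, 88, -0.48, -0.23, -0.01, 0, 0, 96]
  jaw: 0.4
  clamp_n: 25

```text
time_s: 1.3
eef_pos: [0.5507, 0.0334, 0.2408]
tool_rot: [-180.0, 0.0, 58.0]
force: [1.2, 1.1, -0.3]
grip_width: 0.401
grasp_force: 0.0
```

>>> drive_effector:
  moves: [-0.015, 0.01, 0, 0, 0, 8, -0.03, 0.02, 0, 0, 0, 16, -0.03, 0.02, 0, 0, 0, 16, -0.03, 0.02, 0, 0, 0, 16]

```text
time_s: 1.7
eef_pos: [0.5507, -0.0005, 0.2411]
tool_rot: [-180.0, 0.0, 42.5]
force: [1.4, -0.3, -0.5]
grip_width: 0.399
grasp_force: 0.0
```

```bash
python3 -c "
from h import *
go([.5815,-.0036,.126],41.7)
im=arm.read_camera('top');cv2.imwrite('pics/t1.png',im[100:320,180:440,::-1])"
```

```text
shift [0.0206 0.0232 0.1151] rot [-0.0279  0.0142  0.763 ]
```

View pics/t1.png

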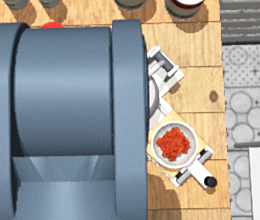

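The arm hides the bar from above, but nothing looks out of place. I'll line up, go down and close.

>>> drive_effector:
  moves: [0.021, 0.023, 0.02, 0, 0, 0.8, 0.021, 0.023, 0.05, 0, 0, 0.8, 0.021, 0.023, 0.08, 0, 0, 0.8, 0.021, 0.023, 0.10, 0, 0, 0.8, 0.021, 0.023, 0.115, 0, 0, 0.8, 0.021, 0.023, 0.115, 0, 0, 0.8]

```text
time_s: 2.35
eef_pos: [0.5805, -0.0024, 0.1244]
tool_rot: [-179.9, 0.1, 41.7]
force: [0.4, 0.1, 0.4]
grip_width: 0.402
grasp_force: 0.0
```

```bash
python3 -c "
from h import *
im=arm.read_camera('side');cv2.imwrite('pics/s1.png',cv2.resize(im[120:300,180:400,::-1],(660,540)))"
```

```text
(no output)
```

View pics/s1.png

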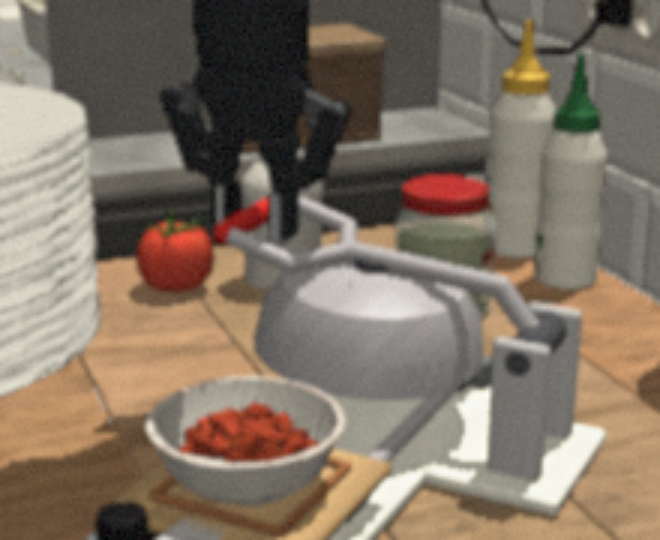

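The fingers straddle the red bar (side-view crop at about (245,215)). Close.

>>> drive_effector:
  moves: [0, 0, 0, 0, 0, 0, 0, 0, 0, 0, 0, 0, 0, 0, 0, 0, 0, 0, 0, 0, 0, 0, 0, 0, 0, 0, 0, 0, 0, 0]
  jaw: 0
  clamp_n: 30

```text
time_s: 2.9
eef_pos: [0.5819, -0.0024, 0.1273]
tool_rot: [-180.0, -0.1, 41.6]
force: [-3.9, 6.2, 3.3]
grip_width: 0.173
grasp_force: 29.4
```

Run:
```python
from h import *
s=arm.observe();g=s["eef_pos"]+[0,0,.019]
y=np.radians(-48.3);ux=np.array([np.cos(y),np.sin(y)]);uy=np.array([-ux[1],ux[0]])
hx=np.array([.4270,-.2589])+.285*uy+.115*ux
d=g[:2]-hx;print("rel",d@ux,d@uy,g[2]-.09,"ang",np.degrees(np.arctan2(g[2]-.09,-d@ux)),"r",np.hypot(g[2]-.09,d@ux),s["force"])
# arc from this point: tool y and z shifts (start -> arm +deg); tool z down, tool y along ux
r=.2089;a0=np.arcsin((g[2]-.09)/r)
for t in range(0,72,4):
    a=a0+np.radians(t);print(t,"dy %.4f dz %.4f"%(r*(np.cos(a0)-np.cos(a)),r*(np.sin(a0)-np.sin(a))))
```

```text
rel -0.20341186146581341 0.0013012972687727609 0.05634030834364592 ang 15.481481788788408 r 0.21107016778608095 [-3.9454  6.2306  3.2782]
0 dy 0.0000 dz 0.0000
4 dy 0.0044 dz -0.0139
8 dy 0.0098 dz -0.0274
12 dy 0.0161 dz -0.0406
16 dy 0.0233 dz -0.0533
20 dy 0.0314 dz -0.0654
24 dy 0.0403 dz -0.0769
28 dy 0.0500 dz -0.0878
32 dy 0.0604 dz -0.0980
36 dy 0.0715 dz -0.1075
40 dy 0.0833 dz -0.1161
44 dy 0.0956 dz -0.1239
48 dy 0.1084 dz -0.1308
52 dy 0.1217 dz -0.1369
56 dy 0.1354 dz -0.1419
60 dy 0.1494 dz -0.1460
64 dy 0.1636 dz -0.1492
68 dy 0.1780 dz -0.1513
```

>>> drive_effector:
  moves: [0, 0.002, -0.007, 0, 0, 0, 0, 0.0044, -0.014, 0, 0, 0, 0, 0.007, -0.021, 0, 0, 0, 0, 0.010, -0.0275, 0, 0, 0, 0, 0.013, -0.034, 0, 0, 0, 0, 0.016, -0.0405, 0, 0, 0, 0, 0.0195, -0.047, 0, 0, 0, 0, 0.023, -0.053, 0, 0, 0, 0, 0.027, -0.0595, 0, 0, 0, 0, 0.0315, -0.0655, 0, 0, 0]

```text
time_s: 3.9
eef_pos: [0.6011, -0.024, 0.1933]
tool_rot: [-179.7, -0.1, 41.7]
force: [-20.6, 22.8, 14.8]
grip_width: 0.173
grasp_force: 30.4
```

```bash
python3 -c "
from h import *
s=arm.observe();print(s['force'],s['torque'],s['joint_pos'])"
```

```text
[-20.6414  22.8388  14.7701] [ 4.8746  4.2066 -0.0287] [ -2.4478  25.0344  10.3834  75.4819   0.3038 135.8652]
```

>>> drive_effector:
  moves: [0, 0.002, -0.010, 0, 0, 0, 0, 0.0065, -0.0155, 0, 0, 0, 0, 0.011, -0.0215, 0, 0, 0, 0, 0.016, -0.027, 0, 0, 0, 0, 0.021, -0.032, 0, 0, 0, 0, 0.026, -0.0373, 0, 0, 0, 0, 0.0315, -0.0422, 0, 0, 0, 0, 0.037, -0.047, 0, 0, 0, 0, 0.0425, -0.0516, 0, 0, 0, 0, 0.0485, -0.056, 0, 0, 0]

```text
time_s: 4.9
eef_pos: [0.6349, -0.0622, 0.2491]
tool_rot: [-179.9, -0.1, 41.6]
force: [-2.9, 8.8, 3.2]
grip_width: 0.17
grasp_force: 30.4
```

```bash
python3 -c "
from h import *
s=arm.observe();print(s['torque'],s['joint_pos'])
P=np.array([[.5819,-.0024,.1273],[.6011,-.024,.1933],s['eef_pos']]);u=P[:,:2]@np.array([.665,-.747]);z=P[:,2]
A=np.c_[u,z]*2;b=u**2+z**2;c=np.linalg.solve((A[1:]-A[0]),(b[1:]-b[0]));print('centre z',c[1]+.019,'r',np.hypot(u-c[0],z-c[1]),'a',np.degrees(np.arctan2(z-c[1],c[0]-u)))"
```

```text
[ 1.9866  0.7283 -0.0524] [ -5.6544  29.7373  25.7691  86.0014   0.127  132.7364]
centre z 0.08956289318867242 r [0.2266 0.2266 0.2266] a [14.5013 32.7985 52.0123]
```

>>> drive_effector:
  moves: [0, 0.005, -0.0045, 0, 0, 0, 0, 0.011, -0.0085, 0, 0, 0, 0, 0.0175, -0.0125, 0, 0, 0, 0, 0.024, -0.016, 0, 0, 0, 0, 0.0305, -0.0195, 0, 0, 0, 0, 0.037, -0.023, 0, 0, 0, 0, 0.044, -0.026, 0, 0, 0, 0, 0.0505, -0.0285, 0, 0, 0, 0, 0.0575, -0.031, 0, 0, 0, 0, 0.0645, -0.0335, 0, 0, 0, 0, 0.0715, -0.0355, 0, 0, 0, 0, 0.079, -0.0375, 0, 0, 0]

```text
time_s: 6.1
eef_pos: [0.6875, -0.1215, 0.2871]
tool_rot: [180.0, -0.1, 41.6]
force: [-0.8, 7.2, 11.2]
grip_width: 0.171
grasp_force: 30.7
```

```bash
python3 -c "
from h import *
s=arm.observe();print(s['torque'],s['joint_pos'])
im=arm.read_camera('side');cv2.imwrite('pics/s2.png',im[:,100:450,::-1])"
```

```text
[ 1.7422  0.2784 -0.053 ] [-10.0662  41.5698  51.8385 100.1621   0.0982 128.3282]
```

View pics/s2.png

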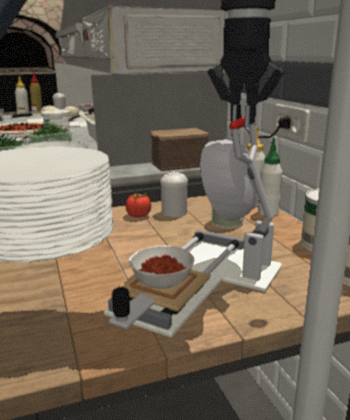

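The cover is up well past 60° (in the crop the bar is at (237,122) and the dome is near vertical). Release and retreat upward.

>>> drive_effector:
  moves: [0, 0, 0, 0, 0, 0, 0, 0, 0, 0, 0, 0, 0, 0, 0, 0, 0, 0, 0, 0, 0, 0, 0, 0]
  jaw: 0.4

```text
time_s: 6.55
eef_pos: [0.6871, -0.1223, 0.2854]
tool_rot: [-180.0, 0.0, 41.6]
force: [0.7, -0.1, 0.4]
grip_width: 0.401
grasp_force: 0.0
```

>>> drive_effector:
  moves: [0, -0.001, -0.01, 0, 0, 0, 0, -0.002, -0.025, 0, 0, 0, 0, -0.003, -0.04, 0, 0, 0, 0, -0.005, -0.055, 0, 0, 0, 0, -0.03, -0.06, 0, 0, 0, 0, -0.06, -0.06, 0, 0, 0, 0, -0.10, -0.06, 0, 0, 0, 0, -0.12, -0.06, 0, 0, 0]

```text
time_s: 7.35
eef_pos: [0.6095, -0.0346, 0.3449]
tool_rot: [-180.0, 0.0, 41.5]
force: [1.4, 0.4, 1.1]
grip_width: 0.401
grasp_force: 0.0
```

Run:
```python
from h import *
im=arm.read_camera("side");cv2.imwrite("pics/s3.png",im[:,100:450,::-1])
es=blobs("side",(0,140,80),(8,255,255),(290,90,400,160),im)[0];(x,y),_,_=cv2.minAreaRect(es)
o,d=ray("side",(x,y));ux=np.array([.665,-.747]);uy=np.array([.747,.665]);h=np.array([.4270,-.2589])+.285*uy+.115*ux
# intersect with the station plane y=80 (vertical plane through the hinge centre)
t=((h-o[:2])@uy)/(d[:2]@uy);P=o+t*d;e=P[:2]-h;print((x,y),P,"bar rel",e@ux,P[2]-.09,np.hypot(e@ux,P[2]-.09),"arm",np.degrees(np.arctan2(P[2]-.09,-(e@ux)))-11.04)
go([.4270,-.2589,.30],41.7)
```

```text
(342.0822448730469, 121.21917724609375) [ 0.6874 -0.1227  0.2959] bar rel -0.043618066701518896 0.20592966047154923 0.21049836295017996 arm 67.00090395697788
shift [-0.2833  0.0541  0.0446] rot [-0.3652  0.263  -0.0637]
```

View pics/s3.png

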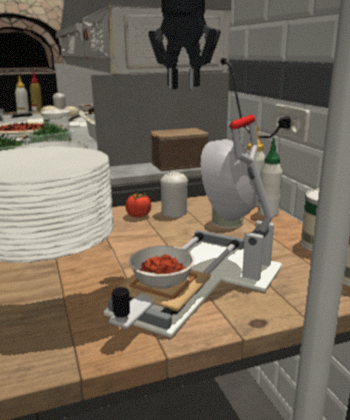

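The cover stays at 67° and the bowl is undisturbed. Now the knob: move above it and descend with the fingers open.

>>> drive_effector:
  moves: [-0.04, 0.008, 0.01, 0, 0, 0, -0.08, 0.016, 0.02, 0, 0, 0, -0.12, 0.024, 0.03, 0, 0, 0, -0.16, 0.031, 0.04, 0, 0, 0, -0.20, 0.039, 0.05, 0, 0, 0, -0.24, 0.047, 0.08, 0, 0, 0, -0.27, 0.052, 0.11, 0, 0, 0, -0.283, 0.054, 0.15, 0, 0, 0, -0.283, 0.054, 0.18, 0, 0, 0, -0.283, 0.054, 0.20, 0, 0, 0, -0.283, 0.054, 0.20, 0, 0, 0]
  jaw: 0.7

```text
time_s: 8.5
eef_pos: [0.4327, -0.2622, 0.1435]
tool_rot: [-179.8, 0.1, 41.5]
force: [-0.7, -0.2, 1.4]
grip_width: 0.701
grasp_force: 0.0
```

Run:
```python
from h import *
go([.4270,-.2589,.053],41.7)
im=arm.read_camera("side");cv2.imwrite("pics/s4.png",cv2.resize(im[200:360,130:350,::-1],(660,480)))
```

```text
shift [-0.002  -0.0059  0.0905] rot [-0.2183  0.0695 -0.1726]
```

View pics/s4.png

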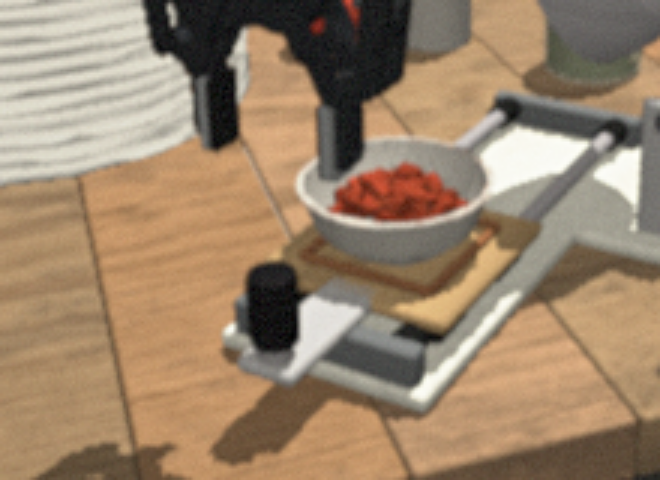

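The fingers hang above the knob on either side, clear of the bowl. Descend, grip, then push.

>>> drive_effector:
  moves: [-0.002, -0.006, 0.02, 0, 0, 0, -0.002, -0.006, 0.05, 0, 0, 0, -0.002, -0.006, 0.075, 0, 0, 0, -0.002, -0.006, 0.09, 0, 0, 0, -0.002, -0.006, 0.09, 0, 0, 0]

```text
time_s: 9.05
eef_pos: [0.4287, -0.2595, 0.0554]
tool_rot: [-179.9, 0.0, 41.6]
force: [0.1, 0.1, 0.2]
grip_width: 0.699
grasp_force: 0.0
```

>>> drive_effector:
  moves: [0, 0, 0, 0, 0, 0, 0, 0, 0, 0, 0, 0, 0, 0, 0, 0, 0, 0, 0, 0, 0, 0, 0, 0, 0, 0, 0, 0, 0, 0]
  jaw: 0
  clamp_n: 25

```text
time_s: 9.55
eef_pos: [0.4268, -0.2572, 0.0565]
tool_rot: [-179.7, -0.1, 41.6]
force: [-19.0, 23.5, 23.5]
grip_width: 0.298
grasp_force: 24.7
```

```bash
python3 -c "
from h import *
s=arm.observe();print(s['force']);go([*(s['eef_pos'][:2]+.16*np.array([.747,.665])),s['eef_pos'][2]],41.7)"
```

```text
[-18.9754  23.5284  23.4894]
shift [ 0.16   -0.0002  0.0002] rot [-0.3037 -0.0551 -0.1103]
```

>>> drive_effector:
  moves: [0, -0.0015, -0.001, 0, 0, 0, 0, -0.003, -0.002, 0, 0, 0, 0.002, -0.003, -0.002, 0, 0, 0, 0.006, -0.003, -0.002, 0, 0, 0, 0.012, -0.003, -0.002, 0, 0, 0, 0.02, -0.003, -0.002, 0, 0, 0, 0.028, -0.003, -0.002, 0, 0, 0, 0.036, -0.003, -0.002, 0, 0, 0, 0.044, -0.003, -0.002, 0, 0, 0, 0.052, -0.003, -0.002, 0, 0, 0, 0.058, -0.003, -0.002, 0, 0, 0, 0.06, -0.003, -0.002, 0, 0, 0]

```text
time_s: 10.75
eef_pos: [0.472, -0.2167, 0.0574]
tool_rot: [-179.9, -0.0, 41.6]
force: [-4.8, 3.1, -20.5]
grip_width: 0.295
grasp_force: 28.7
```

```bash
python3 -c "
from h import *
s=arm.observe();d=s['eef_pos'][:2]-[.4268,-.2572];print(s['force'],d@[.747,.665],d@[.665,-.747])"
```

```text
[ -4.7856   3.0634 -20.4851] 0.06070333557559852 -0.00013331655329110867
```

>>> drive_effector:
  moves: [0.002, -0.0005, 0.001, 0, 0, 0, 0.008, -0.0005, 0.001, 0, 0, 0, 0.016, -0.0005, 0.001, 0, 0, 0, 0.025, -0.0005, 0.001, 0, 0, 0, 0.034, -0.0005, 0.001, 0, 0, 0, 0.043, -0.0005, 0.001, 0, 0, 0, 0.052, -0.0005, 0.001, 0, 0, 0, 0.061, -0.0005, 0.001, 0, 0, 0, 0.07, -0.0005, 0.001, 0, 0, 0, 0.078, -0.0005, 0.001, 0, 0, 0, 0.084, -0.0005, 0.001, 0, 0, 0, 0.087, -0.0005, 0.001, 0, 0, 0]

```text
time_s: 11.95
eef_pos: [0.5375, -0.1586, 0.0573]
tool_rot: [180.0, -0.1, 41.6]
force: [-7.1, 5.2, -7.1]
grip_width: 0.295
grasp_force: 29.9
```

>>> drive_effector:
  moves: [0.004, 0, 0, 0, 0, 0, 0.008, 0, 0, 0, 0, 0, 0.011, 0, 0, 0, 0, 0, 0.0135, 0, 0, 0, 0, 0, 0.015, 0, 0, 0, 0, 0, 0.016, 0, 0, 0, 0, 0, 0.016, 0, 0, 0, 0, 0]

```text
time_s: 12.65
eef_pos: [0.5464, -0.1507, 0.0572]
tool_rot: [180.0, 0.3, 41.5]
force: [-27.2, -13.0, 5.9]
grip_width: 0.294
grasp_force: 31.3
```

```bash
python3 -c "
from h import *
s=arm.observe();d=s['eef_pos'][:2]-[.4268,-.2572];print(s['force'],d@[.747,.665],d@[.665,-.747])"
```

```text
[-27.1687 -13.       5.9421] 0.16021188991699012 -3.8715966441196566e-05
```

Carrier travel reads 0.160 m with the stop pushing back, so it is home. Release, rise and check.

>>> drive_effector:
  moves: [-0.002, 0, 0, 0, 0, 0, -0.002, 0, 0, 0, 0, 0]

```text
time_s: 12.85
eef_pos: [0.5464, -0.1507, 0.0572]
tool_rot: [180.0, 0.1, 41.5]
force: [-14.4, -3.4, -2.6]
grip_width: 0.293
grasp_force: 30.3
```

>>> drive_effector:
  moves: [0, 0, 0, 0, 0, 0, 0, 0, 0, 0, 0, 0, 0, 0, 0, 0, 0, 0, 0, 0, 0, 0, 0, 0]
  jaw: 0.7

```text
time_s: 13.25
eef_pos: [0.5479, -0.1504, 0.0573]
tool_rot: [179.9, -0.1, 41.6]
force: [0.2, 0.3, -0.8]
grip_width: 0.702
grasp_force: 0.0
```

>>> drive_effector:
  moves: [0, 0, -0.02, 0, 0, 0, 0, 0, -0.05, 0, 0, 0, 0, 0, -0.09, 0, 0, 0, 0, 0, -0.13, 0, 0, 0, 0, 0, -0.17, 0, 0, 0, 0, 0, -0.21, 0, 0, 0, 0, 0, -0.25, 0, 0, 0, 0, 0, -0.275, 0, 0, 0, 0, 0, -0.288, 0, 0, 0, 0, 0, -0.288, 0, 0, 0]

```text
time_s: 14.25
eef_pos: [0.5478, -0.1506, 0.3465]
tool_rot: [179.8, -0.1, 41.5]
force: [-0.1, 0.1, -0.1]
grip_width: 0.7
grasp_force: 0.0
```

Run:
```python
from h import *
im=arm.read_camera("side");cv2.imwrite("pics/s5.png",im[:,100:450,::-1])
go([.6095,-.0346,.3449],41.6);go([.6871,-.1223,.2854],41.6)
```

```text
shift [ 0.1232 -0.0457  0.0001] rot [ 0.0806 -0.0567 -0.0527]
shift [0.123  0.0713 0.0598] rot [ 0.0806 -0.0567 -0.0527]
```

View pics/s5.png

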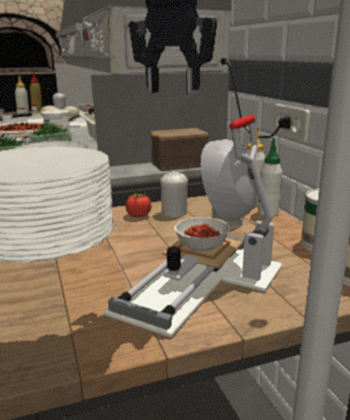

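The carrier is home with the bowl upright on it. Back to the bar.

>>> drive_effector:
  moves: [0.03, -0.012, 0, 0, 0, 0, 0.07, -0.03, 0, 0, 0, 0, 0.10, -0.042, 0, 0, 0, 0, 0.123, -0.045, 0, 0, 0, 0, 0.123, -0.02, 0, 0, 0, 0, 0.123, 0.02, 0, 0, 0, 0, 0.123, 0.055, 0, 0, 0, 0, 0.123, 0.068, 0.01, 0, 0, 0, 0.123, 0.0713, 0.03, 0, 0, 0, 0.123, 0.0713, 0.05, 0, 0, 0, 0.123, 0.0713, 0.063, 0, 0, 0, 0.123, 0.0713, 0.063, 0, 0, 0]
  jaw: 0.4

```text
time_s: 15.5
eef_pos: [0.6854, -0.1221, 0.2786]
tool_rot: [-179.8, 0.2, 41.5]
force: [0.2, -0.1, 0.5]
grip_width: 0.399
grasp_force: 0.0
```

>>> drive_effector:
  moves: [0, 0, 0, 0, 0, 0, 0, 0, 0, 0, 0, 0, 0, 0, 0, 0, 0, 0, 0, 0, 0, 0, 0, 0, 0, 0, 0, 0, 0, 0]
  jaw: 0
  clamp_n: 30

```text
time_s: 16.0
eef_pos: [0.6864, -0.1222, 0.2821]
tool_rot: [180.0, -0.0, 41.5]
force: [-4.5, 0.2, 5.0]
grip_width: 0.175
grasp_force: 30.3
```

Run:
```python
import numpy as np
r=.21
for a0,a1 in((78,54),(54,32),(32,10)):
    for a in np.arange(a0-2,a1-.1,-2):
        A,B=np.radians([a,a0]);print(int(a),"%.4f %.4f"%(-r*(np.cos(A)-np.cos(B)),r*(np.sin(B)-np.sin(A))))
```

```text
76 -0.0071 0.0016
74 -0.0142 0.0035
72 -0.0212 0.0057
70 -0.0282 0.0081
68 -0.0350 0.0107
66 -0.0418 0.0136
64 -0.0484 0.0167
62 -0.0549 0.0200
60 -0.0613 0.0235
58 -0.0676 0.0273
56 -0.0738 0.0313
54 -0.0798 0.0355
52 -0.0059 0.0044
50 -0.0116 0.0090
48 -0.0171 0.0138
46 -0.0224 0.0188
44 -0.0276 0.0240
42 -0.0326 0.0294
40 -0.0374 0.0349
38 -0.0420 0.0406
36 -0.0465 0.0465
34 -0.0507 0.0525
32 -0.0547 0.0586
30 -0.0038 0.0063
28 -0.0073 0.0127
26 -0.0107 0.0192
24 -0.0138 0.0259
22 -0.0166 0.0326
20 -0.0192 0.0395
18 -0.0216 0.0464
16 -0.0238 0.0534
14 -0.0257 0.0605
12 -0.0273 0.0676
10 -0.0287 0.0748
```

>>> drive_effector:
  moves: [0, -0.007, -0.001, 0, 0, 0, 0, -0.014, 0.001, 0, 0, 0, 0, -0.021, 0.003, 0, 0, 0, 0, -0.028, 0.0055, 0, 0, 0, 0, -0.035, 0.008, 0, 0, 0, 0, -0.042, 0.011, 0, 0, 0, 0, -0.0485, 0.014, 0, 0, 0, 0, -0.055, 0.0175, 0, 0, 0, 0, -0.0615, 0.021, 0, 0, 0, 0, -0.0675, 0.025, 0, 0, 0, 0, -0.074, 0.029, 0, 0, 0, 0, -0.08, 0.033, 0, 0, 0]

```text
time_s: 17.2
eef_pos: [0.6335, -0.0625, 0.2489]
tool_rot: [179.9, -0.0, 41.5]
force: [0.5, -5.2, -0.8]
grip_width: 0.17
grasp_force: 31.1
```

```bash
python3 -c "
from h import *
s=arm.observe();d=s['eef_pos'][:2]-[.6864,-.1222];print(d@[.665,-.747],d@[.747,.665],s['eef_pos'][2]-.2821,s['force'])"
```

```text
-0.07974547612331631 0.00014322395911213514 -0.033173335978240015 [ 0.5466 -5.1994 -0.765 ]
```

Small forces, on track.

>>> drive_effector:
  moves: [0, -0.006, 0.0045, 0, 0, 0, 0, -0.0115, 0.009, 0, 0, 0, 0, -0.017, 0.014, 0, 0, 0, 0, -0.0225, 0.019, 0, 0, 0, 0, -0.0275, 0.024, 0, 0, 0, 0, -0.0325, 0.0295, 0, 0, 0, 0, -0.0375, 0.035, 0, 0, 0, 0, -0.042, 0.0405, 0, 0, 0, 0, -0.0465, 0.0465, 0, 0, 0, 0, -0.0505, 0.0525, 0, 0, 0, 0, -0.0545, 0.0585, 0, 0, 0]

```text
time_s: 18.3
eef_pos: [0.5969, -0.0212, 0.1896]
tool_rot: [-180.0, -0.0, 41.5]
force: [1.5, -2.2, 1.2]
grip_width: 0.173
grasp_force: 30.9
```

```bash
python3 -c "
from h import *
s=arm.observe();d=s['eef_pos'][:2]-[.6864,-.1222];print(d@[.665,-.747],s['eef_pos'][2]-.2821,s['force'])
im=arm.read_camera('side');cv2.imwrite('pics/s6.png',cv2.resize(im[120:300,180:400,::-1],(660,540)))"
```

```text
-0.13495940604379397 -0.09246532916550212 [ 1.4779 -2.1948  1.24  ]
```

View pics/s6.png

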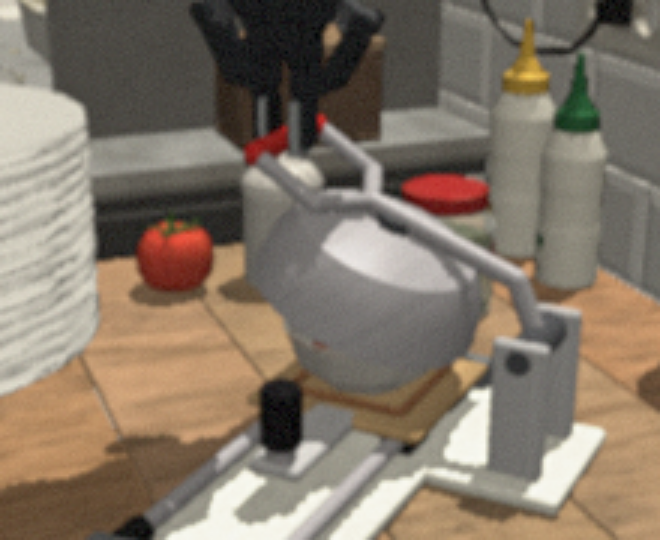

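>>> drive_effector:
  moves: [0, -0.004, 0.0065, 0, 0, 0, 0, -0.0075, 0.0125, 0, 0, 0, 0, -0.0105, 0.019, 0, 0, 0, 0, -0.014, 0.026, 0, 0, 0, 0, -0.0165, 0.0325, 0, 0, 0, 0, -0.019, 0.0395, 0, 0, 0, 0, -0.0215, 0.0465, 0, 0, 0, 0, -0.023, 0.051, 0, 0, 0, 0, -0.024, 0.055, 0, 0, 0, 0, -0.0245, 0.057, 0, 0, 0, 0, -0.0245, 0.057, 0, 0, 0]

```text
time_s: 19.45
eef_pos: [0.5808, -0.0031, 0.1328]
tool_rot: [-180.0, 0.0, 41.5]
force: [2.8, -0.5, -2.9]
grip_width: 0.174
grasp_force: 30.2
```

```bash
python3 -c "
from h import *
s=arm.observe();d=s['eef_pos'][:2]-[.6864,-.1222];print(d@[.665,-.747],s['eef_pos'][2]-.2821,s['force'])"
```

```text
-0.1592163704301271 -0.14930257471228012 [ 2.7592 -0.4744 -2.8806]
```

>>> drive_effector:
  moves: [0, -0.0007, 0.0025, 0, 0, 0, 0, -0.0013, 0.005, 0, 0, 0, 0, -0.002, 0.0075, 0, 0, 0, 0, -0.0025, 0.01, 0, 0, 0, 0, -0.003, 0.0115, 0, 0, 0, 0, -0.0033, 0.013, 0, 0, 0, 0, -0.0036, 0.0145, 0, 0, 0, 0, -0.0039, 0.016, 0, 0, 0, 0, -0.004, 0.0165, 0, 0, 0, 0, -0.004, 0.0165, 0, 0, 0]

```text
time_s: 20.45
eef_pos: [0.5797, -0.0005, 0.1194]
tool_rot: [179.8, -0.2, 41.5]
force: [-4.8, -5.0, 35.2]
grip_width: 0.173
grasp_force: 34.7
```

The bar is at about 0.131 m with 35 N of resistance, so the arm is on its stop. Relax, open, retreat upward.

>>> drive_effector:
  moves: [0, 0, -0.001, 0, 0, 0, 0, 0, -0.002, 0, 0, 0, 0, 0, -0.002, 0, 0, 0]

```text
time_s: 20.75
eef_pos: [0.5795, -0.0005, 0.1198]
tool_rot: [179.9, -0.1, 41.5]
force: [4.8, -4.2, 13.3]
grip_width: 0.173
grasp_force: 32.4
```

>>> drive_effector:
  moves: [0, 0, 0, 0, 0, 0, 0, 0, 0, 0, 0, 0, 0, 0, 0, 0, 0, 0, 0, 0, 0, 0, 0, 0]
  jaw: 0.42

```text
time_s: 21.15
eef_pos: [0.5779, -0.0001, 0.1183]
tool_rot: [-180.0, 0.0, 41.6]
force: [-1.0, 0.4, 0.6]
grip_width: 0.42
grasp_force: 0.0
```

>>> drive_effector:
  moves: [0, 0, -0.01, 0, 0, 0, 0, 0, -0.03, 0, 0, 0, 0, 0, -0.06, 0, 0, 0, 0, 0, -0.09, 0, 0, 0, 0, -0.03, -0.13, 0, 0, 0, 0, -0.07, -0.15, 0, 0, 0, 0, -0.11, -0.16, 0, 0, 0, 0, -0.15, -0.16, 0, 0, 0, 0, -0.19, -0.16, 0, 0, 0, 0, -0.22, -0.16, 0, 0, 0, 0, -0.22, -0.16, 0, 0, 0]

```text
time_s: 22.25
eef_pos: [0.4304, 0.1665, 0.2797]
tool_rot: [-180.0, -0.1, 41.7]
force: [0.8, -0.2, -0.2]
grip_width: 0.422
grasp_force: 0.0
```

Run:
```python
from h import *
T=arm.read_camera("top");S=arm.read_camera("side")
cv2.imwrite("pics/end.png",np.hstack([T[80:330,160:430,::-1],S[130:380,180:450,::-1]]))
R=((0,140,80),(8,255,255))
c=[cv2.minAreaRect(blobs("side",*R,(251,175,285,215),S)[0])[0]]
o,d=ray("side",c[0]);ux=np.array([.665,-.747]);uy=np.array([.747,.665]);h=np.array([.4270,-.2589])+.285*uy+.115*ux
P=o+d*((h-o[:2])@uy)/(d[:2]@uy);print(c,P,"arm",np.degrees(np.arctan2(P[2]-.09,-(P[:2]-h)@ux))-11.04)
```

```text
[(263.2000427246094, 196.90000915527344)] [ 0.5787 -0.0006  0.1308] arm 0.10662317273346567
```

View pics/end.png

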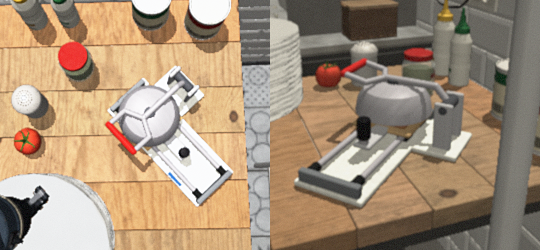

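The cover is down at about 0.1° over the bowl, the carrier is home, the other items have not moved and the robot is clear.

```bash
python3 -c "
from rig import arm
print(arm.finish_job())"
```

```text
the job is handed in; nothing more can be done
None
```

The job is handed in after about 22 s: I raised the cover to about 67°, pushed the carrier 160 mm home against its stop, and lowered the cover gently to about 0° over the bowl; the jar, shaker and tomato look unmoved in the last pictures.

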